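Vent a pressure cooker, find which way its lid opens, and hold the lid over the pot

ROBOT

A 6-joint arm with a two-finger parallel gripper is mounted at the origin on a cart in front of the work surface, level with it; the furniture and walls round the work are solid. World frame = base frame: x ahead of the robot, y to its left, z up, the work surface at z = 0. Lengths are in m, angles in degrees, forces in N, time in s.
With the tool pointing down it reaches from about 0.375 to 0.9 m from the base axis. Payload 3.1 kg.
Tool frame: the origin (TCP) lies on the centre line of the jaws, within the pads' length; the fingertips stand 17 mm ahead of it and the grasp point (between the pads) lies 2 mm behind it; z points along the fingers, y is the line along which they close (so a half turn about z gives the same grasp; the last joint's range is limited). The gripper opens to 87 mm and grips with 3 to 60 N. Pads are 19 mm wide; open, the fingers measure 117 mm over their backs; the gripper's body (75 mm by 190 mm) begins 51 mm behind the grasp point.
Start: joints at [54.345, 30.224, 82.088, -0, 67.689, -10.227], TCP at [0.268, 0.564, 0.24] pointing down, gripper open.
Joint ranges: [-176.69, 176.69], [-43.24, 126.21], [12.49, 139.97], [-82, 262], [0, 151.66], [-163.58, 163.58]. Speed limits (degrees/s): [159.86, 159.86, 180, 180, 180, 180].

INTERFACE

Orientations are given as a 3x3 rotation matrix whose columns are the frame's x, y, z axes.
In Python, from rig import bot, imaging, finder gives the robot as it stands. The module is installed in compiled form; this text tells all that it offers.
- The arm moves only by the tool play_rows, never from a script. Its argument "motion" is a list that holds one entry, the list of rows, each a list of 6 numbers: the shift along the tool's x, y, z in fractions of the full range, 1 being 0.75 m, then the turn, a rotation vector about the tool's x, y, z in a scale on which 1.0 is 90 degrees. In form: [[[dx, dy, dz, wx, wy, wz], ...]]. A call has 1 to 8 rows; each row is the pose to reach, as a shift and turn from the pose commanded when the call began, along the tool's axes at that moment; what a row does not reach only later rows make up. A row lasts 1/12 s, in which the tool goes at most 41.7 mm and 7.16 degrees, less where a joint would pass 70% of its speed; a pose out of reach is approached as far as the arm can. Shift and turn numbers lie between -1 and 1, and a call with a number outside is refused. A call with a gripper value outside its range is refused whole. "fingers" is the finger opening in m, from 0 to 0.087, set as the call begins (left out, the last holds). The fingers move at their own pace and stop on an object; the grip force is fixed at half the most. Time passes only in rows, so rows that repeat a pose let the fingers close. It gives the time, the measured TCP pose, the force, the opening and the grip force at its end, in the units of the state.
- bot.read_state(): the state, without advancing time (a new reading comes with each control period).
- imaging.capture(name): name is "side" or "top"; returns a dict with "frame" (420x560x3 uint8, red, green, blue), "camera_matrix" (3x3 intrinsics, pixels), "R" (3x3) and "t" (3): a world point X has camera coordinates R X + t. Camera axes: x right, y down, z forward; pixel columns grow to the right and rows downward; lengths in m; the calibration is good to about 2 mm. A picture is of the moment at which its call begins. There is no depth.
- bot.hand_in(): hands the job in; it is judged then, once.
Trained networks look in the newest picture that a camera, given by its name, has taken for a name from the list of things; names that differ only in an ending like _2 or _b are one class to them, and where a whole thing is asked for, a point or a joint stands for the part that bears it (a point fixed in the world has none). Each returns a list of dicts, best first, with "confidence" (0 to 1); they miss things now and then, are a little off and sometimes report something else, mostly with a low value. They report only what shows in the picture. A call takes as long as a camera call.
- finder.recognise(camera, name): "at" ([x, y, z] in m, in world coordinates, good to about 4 mm: the middle of the surface that is visible of it).
- finder.outline_of(camera, name): "pixels" (420x560 bool, what is visible of it).
The state is a dict: "time_s": time; "joint_positions": joint angles; "qvel": joint speeds; "tau": joint torques, N m; "position": TCP position; "tcp_rot": TCP orientation; "force": force on the tool from outside, world axes, zero at the start; "moment": the same for the moment, N m; "opening": opening from 0.0 (shut) to 1.0 (fully open); "grasp_force": force on a finger pad.
Only numpy, scipy, OpenCV 4.12 (cv2) and the standard library are available. Lean on these libraries where they do the work, as an engineer would, in place of code of your own. Each camera call takes 0.05 s, during which the arm holds its last target. There are 200 camera calls.

TASK

The pressure cooker has been taken off the heat: first press the steam-release plunger on its lid all the way down and keep it down for about a second. Then take the lid by its bar grip and turn it open without lifting it yet; nobody remembers which way this cooker opens, so if it soon comes up against a stop, try the other way. When it is free lift it straight off and finish while holding it still and level, about ten centimetres above the pot so that it drips back in, and leave the other things on the worktop where they are.

Things in the scene. Friction and masses are not known exactly. Their poses are not given: they have to be found in the camera images.
- pot: Steel pot of a small pressure cooker, standing fast on a round cork trivet beside the hob: 140 mm outside diameter, 95 mm high, with two black loop handles at its own +x and -x sides reaching 106 mm from its axis, 55 to 70 mm above its underside. Origin: centre of its underside; z up.
- lid: Loose domed steel lid, 169 mm across, 0.3 to 0.6 kg. Origin: on its axis at the level of the pot's rim (95 mm above the pot's origin while seated); its skirt and lugs reach 16 mm below that, its dome 13 mm above. z up; at the start its x axis points within 1.2 degrees of the pot's x axis. Seated it has about 2.5 mm of vertical and sideways play; while locked it cannot be lifted.
- bayonet (a point): Point on the pot's axis at its rim (95 mm up). Three lugs in the lid's skirt sit under three rim lugs, hidden. The lid opens clockwise or anticlockwise, drawn anew each time, not visible from outside. The wrong way it meets a hard stop after about 6 degrees; the right way it drags only by its weight, is free to lift from 45 degrees on, and meets a hard stop at about 73 degrees, still free.
- lid_grip (a point): Centre of the place to grip on the lid's black bar grip, on the lid's axis, 40 mm above the lid's origin. The bar is 64 mm long along the lid's x axis, 22 mm wide along the lid's y axis (take it across this width), its top 51 mm and its underside 20 mm above the lid's origin. Under it is a round foot 52 mm across. Axes as the lid's.
- valve_top (a point): Middle of the top of the steam-release plunger, a black mushroom button 23 mm across in a steel collar 29 mm across, on the lid's +x side, 56 mm from the lid's axis, above one of the pot's handles, 38 mm above the lid's origin when up and 30 mm when pressed. The nearer end of the bar grip is 24 mm from its middle and stands 13 mm higher than it.
- valve (a joint): Travel of the steam-release plunger, in m: 0 up, 0.008 fully pressed down. A spring brings it back up; it takes 2 N to start and 6 N at the bottom, where it meets a hard stop.
- egg_timer: White domed kitchen timer, 61 mm across and high, left of the pot. Leave it. Origin: centre of its underside.
- salt_shaker: Glass salt shaker with grey top, 44 mm across, 90 mm high, behind the pot. Leave it. Origin: centre of its underside.
- pepper_mill: Brown wooden pepper mill, 58 mm across, 170 mm high, behind the pot. Leave it. Origin: centre of its underside.
- mug: Beige mug, 80 mm across, 93 mm high, farther left in front of the air fryer. Leave it. Origin: centre of its underside.

How it is judged:
By the outcome, as a careful person would: the job done as asked, in the order asked, and still so for the second after the job is handed in, while the arm keeps its last pose, push and grip.
It also fails if it takes over 48 s, if anything falls off the work surface, if the arm or the gripper's body presses on something with over 40 N, if the wrist force passes 120 N, or if a joint passes its speed limit or range.

## Working session

There is one attempt and no reset: what is moved stays moved. The work goes in short steps, Python scripts to look and compute and a tool call to move; the robot and the scene stay as the last step left them, time stands still between calls to the robot, and variables do not carry over. Pictures are saved under pics/ and viewed, at most 10 in all, crops included, and the job is handed in when it is done.

Besides the shell and the picture viewer there is one more tool, called in YAML: its name, and indented under it one key for each argument. play_rows: Moves the arm, as the interface text tells. Its arguments: {"type":"object","properties":{"motion":{"type":"array"},"fingers":{"type":"number"}},"required":["motion"]}

```bash
mkdir -p pics; python3 - <<'E'
from rig import bot, imaging, finder
import cv2,numpy as np
s=bot.read_state();print(s['time_s'],s['position'],s['tcp_rot'],s['opening'])
ims=[]
for c in ['side','top']:
    d=imaging.capture(c);ims.append(d['frame']);print(c,np.round(d['camera_matrix'],1).tolist(),np.round(d['R'],3).tolist(),np.round(d['t'],3).tolist())
    cv2.imwrite(f'pics/{c}0.png',d['frame'][:,:,::-1])
    for n in ['pot','lid','lid_grip','valve_top','pepper_mill','salt_shaker','egg_timer']:
        for r in finder.recognise(c,n)[:2]: print(c,n,np.round(r['at'],4),round(r['confidence'],2))
E
```

```text
0.0 [0.26792033 0.56388427 0.2385622 ] [[-9.03114814e-01  4.29397267e-01 -1.27299963e-03]
 [ 4.29398979e-01  9.03113154e-01 -1.77408129e-03]
 [ 3.87877054e-04 -2.14882383e-03 -9.99997616e-01]] 1.0027953020672797
side [[505.9, 0.0, 278.7], [0.0, 505.9, 210.5], [0.0, 0.0, 1.0]] [[0.912, -0.409, -0.01], [-0.293, -0.635, -0.715], [0.286, 0.655, -0.699]] [-0.472, 0.276, 0.846]
side pot [ 0.4316 -0.1533  0.046 ] 0.8
side lid [ 0.4414 -0.1142  0.1105] 0.68
side lid_grip [ 0.4489 -0.1121  0.1122] 0.68
side valve_top [ 0.499  -0.1252  0.1409] 0.56
side valve_top [ 0.6519 -0.1697  0.0869] 0.19
side pepper_mill [ 0.6518 -0.1677  0.0869] 0.64
side salt_shaker [ 0.6619 -0.0909  0.0549] 0.86
side egg_timer [0.4518 0.118  0.0393] 0.67
side egg_timer [ 0.432  -0.1536  0.0446] 0.26
top [[483.0, 0.0, 274.9], [0.0, 483.0, 204.2], [0.0, 0.0, 1.0]] [[-0.023, -1.0, -0.002], [-0.996, 0.023, -0.085], [0.085, -0.0, -0.996]] [0.062, 0.544, 1.176]
top pot [ 0.3911 -0.0695  0.0724] 0.54
top lid [ 0.4562 -0.0857  0.1132] 0.86
top lid_grip [ 0.4557 -0.0913  0.1105] 0.97
top valve_top [ 0.5054 -0.1203  0.1381] 0.44
top pepper_mill [ 0.6601 -0.1429  0.142 ] 0.88
top salt_shaker [ 0.668  -0.0785  0.0786] 0.73
top egg_timer [0.455  0.1278 0.0514] 0.74
```

View pics/side0.png

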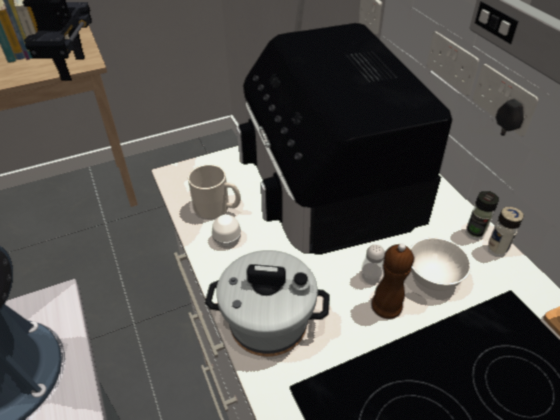

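View pics/top0.png

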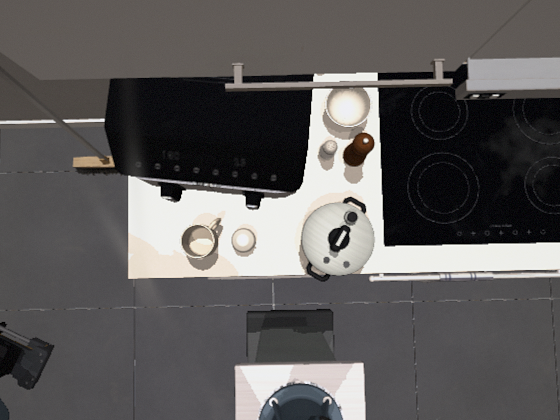

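Side view: pot at about (268,300), bar grip at (267,277), valve at (300,282). Top view: lid centre at (338,240), bar at (340,238), valve at (352,216), with the pepper mill behind at (358,150). Next I'll refine these with outlines and triangulation.

```bash
python3 - <<'E'
from rig import bot, imaging, finder
import cv2,numpy as np
out=[]
for c in ['side','top']:
    d=imaging.capture(c);np.savez(f'{c}.npz',**d)
    f=d['frame'].copy()
    for n in ['lid','lid_grip','valve_top','pot']:
        for r in finder.outline_of(c,n)[:1]:
            m=r['pixels'].astype(np.uint8);v,u=np.nonzero(m);print(c,n,m.sum(),u.mean().round(2),v.mean().round(2),u.min(),u.max(),v.min(),v.max(),round(r['confidence'],2))
            np.save(f'{c}_{n}.npy',m)
    x,y=(200,235) if c=='side' else (290,190)
    out.append(cv2.resize(f[y:y+100,x:x+133],(532,400),interpolation=cv2.INTER_CUBIC)[:,:399 if c=='top' else 532][:, :400])
cv2.imwrite('pics/crops.png',np.hstack(out)[:,:,::-1])
E
```

```text
side lid 7099 266.4 293.15 216 317 250 337 0.71
side lid_grip 6955 266.48 293.32 216 316 250 337 0.68
side valve_top 134 299.75 278.23 293 306 272 284 0.68
side pot 1527 270.29 327.93 205 329 281 353 0.76
top lid 4210 337.11 239.05 301 373 203 275 0.57
top lid_grip 4270 337.04 239.1 301 374 203 275 0.83
top valve_top 73 351.44 216.52 347 356 212 221 0.46
top pot 319 333.01 243.74 306 365 197 281 0.79
```

View pics/crops.png

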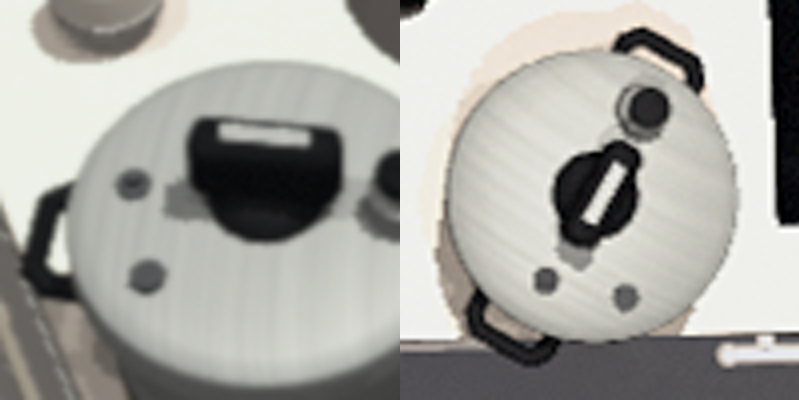

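The crop shows the bar with a white stripe on top: centre at about (266.1,268.1) side and (341.3,238.2) top. The valve button is clear at (299.8,278.2) side and (351.4,216.5) top.

```bash
python3 - <<'E'
import cv2,numpy as np
from scipy.optimize import least_squares
C={}
for c in ['side','top']:
    d=np.load(c+'.npz');C[c]=d
P={c:d['camera_matrix']@np.c_[d['R'],d['t']] for c,d in C.items()}
def tri(a,b):
    X=cv2.triangulatePoints(P['side'],P['top'],np.array(a,float),np.array(b,float)).ravel();return X[:3]/X[3]
def pj(c,X):
    x=P[c]@np.append(X,1);return x[:2]/x[2]
st={}
for c,(x0,y0,x1,y1) in {'side':(245,260,285,278),'top':(325,225,352,252)}.items():
    f=C[c]['frame'][y0:y1,x0:x1].astype(int);g=f.min(2)
    m0=np.load(c+'_lid.npy')[y0:y1,x0:x1]
    n,l,s,ce=cv2.connectedComponentsWithStats((g>150).astype(np.uint8))
    for i in range(1,n):
        if s[i][4]>8: print(c,s[i],ce[i]+[x0,y0])
st={'side':[266.1,268.1],'top':[341.3,238.2]}
vt={'side':[299.75,278.23],'top':[351.44,216.52]}
print('stripe',tri(st['side'],st['top']),'valve',tri(vt['side'],vt['top']))
def model(p):
    x,y,z,a=p;return np.array([x,y,z+.051]),np.array([x+.056*np.cos(a),y+.056*np.sin(a),z+.0375])
def res(p):
    B,V=model(p);return np.r_[[pj(c,B)-st[c] for c in P]+[pj(c,V)-vt[c] for c in P]].ravel()
r=least_squares(res,[.45,-.1,.1,-.5]);print(r.x,np.degrees(r.x[3]),r.fun.round(2))
# lid top-view rim check
a=np.linspace(0,6.28,200)
for c in P:
    q=np.array([pj(c,[r.x[0]+.0845*np.cos(t),r.x[1]+.0845*np.sin(t),r.x[2]-.008]) for t in a]);print(c,q.min(0),q.max(0))
E
```

```text
side [  0   0  40  18 219] [264.49771689 262.69406393]
side [10  6 22  5 74] [265.56756757 268.13513514]
top [  0   0  17  27 156] [328.67948718 234.69230769]
top [ 15   0  12  27 101] [348.40594059 242.65346535]
top [11  6 10 15 55] [340.6        238.01818182]
stripe [ 0.45519747 -0.09419527  0.15466947] valve [ 0.5028483  -0.12107552  0.13470147]
[ 0.45498418 -0.09260818  0.1003858  -0.56013319] -32.09326799425969 [-0.07  0.59 -1.01  0.44  0.91 -0.67  0.62  0.66]
side [216.64152137 252.80997607] [317.31485651 334.8719955 ]
top [300.55912005 202.78214884] [373.28724699 275.67002581]
```

Careful with the scale: shifts go in shares of 0.75 m and turns go in shares of 90 degrees. That gives: -0.19 m / 0.75 = -0.2533, -0.165 m / 0.75 = -0.22.

play_rows:
  motion:
    - [[-0.02,-0.02,0,0,0,0],[-0.0533,-0.0533,0,0,0,0],[-0.0867,-0.0867,0,0,0,0],[-0.12,-0.12,0,0,0,0],[-0.1533,-0.1533,0,0,0,0],[-0.1867,-0.1867,0,0,0,0],[-0.22,-0.22,0,0,0,0],[-0.2533,-0.2533,0,0,0,0]]
  fingers: 0

```text
time_s: 1.97
position: [0.3587, 0.3098, 0.2398]
tcp_rot: [[-0.903, 0.429, 0.001], [0.429, 0.903, 0.0], [-0.0, 0.001, -1.0]]
force: [0.4, -0.4, -0.3]
opening: 0.479
grasp_force: 0.0
```

Converted, -0.19 m / 0.75 = -0.2533, -0.17 m / 0.75 = -0.2267, 6.6 degrees / 90 = 0.0733.

play_rows:
  motion:
    - [[-0.0333,-0.0333,0,0,0,0.0111],[-0.0667,-0.0667,0,0,0,0.0222],[-0.1,-0.1,0,0,0,0.0333],[-0.1333,-0.1333,0,0,0,0.0444],[-0.1667,-0.1667,0,0,0,0.0556],[-0.2,-0.2,0,0,0,0.0667],[-0.2267,-0.2267,0,0,0,0.0733],[-0.2533,-0.2533,0,0,0,0.0733]]

```text
time_s: 2.63
position: [0.4489, 0.0563, 0.2398]
tcp_rot: [[-0.847, 0.532, 0.001], [0.532, 0.847, -0.0], [-0.001, 0.0, -1.0]]
force: [-0.4, 0.6, 0.1]
opening: 0.008
grasp_force: 0.0
```

Converted, -0.14 m / 0.75 = -0.1867, -0.122 m / 0.75 = -0.1627.

play_rows:
  motion:
    - [[-0.0307,-0.0267,0,0,0,0],[-0.0613,-0.0533,0,0,0,0],[-0.0933,-0.08,0.0067,0,0,0],[-0.1253,-0.1093,0.02,0,0,0],[-0.1533,-0.1333,0.04,0,0,0],[-0.1733,-0.1533,0.06,0,0,0],[-0.184,-0.1613,0.0773,0,0,0],[-0.1867,-0.1627,0.0867,0,0,0]]

```text
time_s: 3.3
position: [0.5028, -0.1218, 0.1733]
tcp_rot: [[-0.846, 0.533, -0.0], [0.533, 0.846, -0.0], [0.0, -0.0, -1.0]]
force: [0.6, 0.3, -0.2]
opening: 0.003
grasp_force: 0.0
```

```bash
python3 - <<'E'
from rig import bot, imaging, finder
import cv2,numpy as np
out=[]
s=bot.read_state();print(s['time_s'],s['position'],s['joint_positions'],s['force'])
for c in ['side','top']:
    f=imaging.capture(c)['frame']
    x,y=(230,220) if c=='side' else (300,180)
    out.append(cv2.resize(f[y:y+100,x:x+100],(400,400),interpolation=cv2.INTER_CUBIC))
cv2.imwrite('pics/crops2.png',np.hstack(out)[:,:,::-1])
E
```

```text
3.3 [ 0.50280015 -0.12175229  0.1733138 ] [-2.59927386e+01  2.74695598e+01  1.01273516e+02 -2.06748878e-02
  5.12636360e+01 -8.37955890e+01] [ 0.59253009  0.29485325 -0.20539248]
```

View pics/crops2.png

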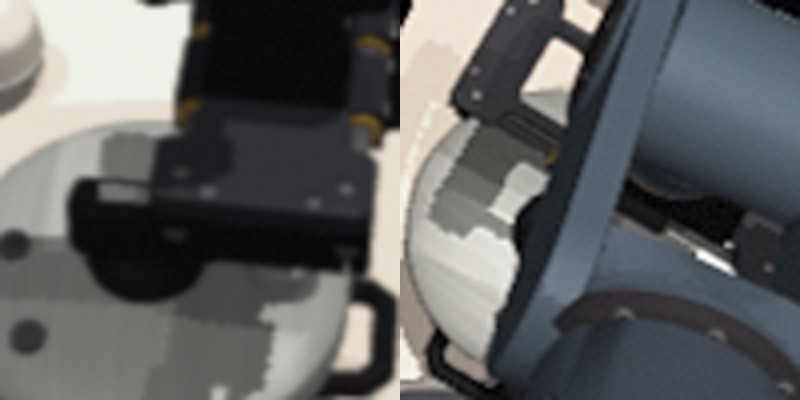

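Converted, 0.015 m / 0.75 = 0.02, 0.014 m / 0.75 = 0.0187.

play_rows:
  motion:
    - [[0,0,0.0053,0,0,0],[0,0,0.0107,0,0,0],[0,0,0.0147,0,0,0],[0,0,0.0173,0,0,0],[0,0,0.0187,0,0,0],[0,0,0.02,0,0,0]]

```text
time_s: 3.9
position: [0.5024, -0.1192, 0.1597]
tcp_rot: [[-0.848, 0.53, 0.0], [0.53, 0.848, -0.0], [-0.0, 0.0, -1.0]]
force: [0.2, 0.4, -0.1]
opening: 0.005
grasp_force: 0.0
```

Converted, 0.004 m / 0.75 = 0.0053, 0.003 m / 0.75 = 0.004.

play_rows:
  motion:
    - [[0,0,0.0013,0,0,0],[0,0,0.0027,0,0,0],[0,0,0.004,0,0,0],[0,0,0.0053,0,0,0]]

```text
time_s: 4.23
position: [0.5024, -0.1196, 0.1556]
tcp_rot: [[-0.848, 0.53, 0.0], [0.53, 0.848, -0.0], [-0.0, 0.0, -1.0]]
force: [0.4, 0.8, 2.8]
opening: 0.008
grasp_force: 1.1
```

play_rows:
  motion:
    - [[0,0,0.0013,0,0,0],[0,0,0.0027,0,0,0],[0,0,0.004,0,0,0],[0,0,0.0053,0,0,0],[0,0,0.0067,0,0,0]]

```text
time_s: 4.65
position: [0.5024, -0.1196, 0.1507]
tcp_rot: [[-0.848, 0.53, 0.0], [0.53, 0.848, -0.0], [-0.0, 0.0, -1.0]]
force: [-0.6, 0.2, 5.1]
opening: 0.006
grasp_force: 2.3
```

Converted, 0.002 m / 0.75 = 0.0027, 0.001 m / 0.75 = 0.0013.

play_rows:
  motion:
    - [[0,0,0.0013,0,0,0],[0,0,0.0027,0,0,0]]

```text
time_s: 4.82
position: [0.5024, -0.1196, 0.1487]
tcp_rot: [[-0.848, 0.53, 0.0], [0.53, 0.848, -0.0], [-0.0, 0.0, -1.0]]
force: [-0.7, 0.6, 5.7]
opening: 0.005
grasp_force: 2.8
```

Converted, 0.001 m / 0.75 = 0.0013, 0.0005 m / 0.75 = 0.0007.

play_rows:
  motion:
    - [[0,0,0.0007,0,0,0],[0,0,0.0013,0,0,0]]

```text
time_s: 4.98
position: [0.5025, -0.1197, 0.148]
tcp_rot: [[-0.848, 0.53, 0.0], [0.53, 0.848, -0.0], [-0.0, -0.0, -1.0]]
force: [-2.6, 0.8, 12.6]
opening: 0.005
grasp_force: 5.8
```

Converted, 0.0005 m / 0.75 = 0.0007.

play_rows:
  motion:
    - [[0,0,0.0007,0,0,0],[0,0,0.0007,0,0,0]]

```text
time_s: 5.15
position: [0.5025, -0.1196, 0.1481]
tcp_rot: [[-0.848, 0.53, 0.001], [0.53, 0.848, -0.0], [-0.001, -0.0, -1.0]]
force: [-3.2, 1.0, 11.9]
opening: 0.005
grasp_force: 5.5
```

play_rows:
  motion:
    - [[0,0,0.0007,0,0,0],[0,0,0.0007,0,0,0],[0,0,0.0007,0,0,0],[0,0,0.0007,0,0,0],[0,0,0.0007,0,0,0],[0,0,0.0007,0,0,0],[0,0,0.0007,0,0,0],[0,0,0.0007,0,0,0]]

```text
time_s: 5.82
position: [0.5025, -0.1196, 0.148]
tcp_rot: [[-0.848, 0.53, 0.001], [0.53, 0.848, -0.001], [-0.001, -0.0, -1.0]]
force: [-2.4, 1.8, 13.7]
opening: 0.006
grasp_force: 7.1
```

play_rows:
  motion:
    - [[0,0,0,0,0,0],[0,0,0,0,0,0],[0,0,0,0,0,0],[0,0,0,0,0,0],[0,0,0,0,0,0]]

```text
time_s: 6.23
position: [0.5024, -0.1196, 0.148]
tcp_rot: [[-0.848, 0.53, 0.001], [0.53, 0.848, -0.001], [-0.001, -0.0, -1.0]]
force: [-2.4, 1.5, 14.2]
opening: 0.001
grasp_force: 7.1
```

Converted, -0.055 m / 0.75 = -0.0733, -0.002 m / 0.75 = -0.0027.

play_rows:
  motion:
    - [[0,0,-0.0133,0,0,0],[0,0,-0.04,0,0,0],[0,0,-0.0667,0,0,0],[0.02,0,-0.0733,0,0,0],[0.04,-0.0013,-0.0733,0,0,0],[0.06,-0.0027,-0.0733,0,0,0],[0.072,-0.0027,-0.0733,0,0,0],[0.0733,-0.0027,-0.0733,0,0,0]]

```text
time_s: 6.9
position: [0.4525, -0.0909, 0.2011]
tcp_rot: [[-0.848, 0.53, -0.003], [0.53, 0.848, 0.001], [0.003, -0.0, -1.0]]
force: [0.6, -0.1, -0.2]
opening: 0.008
grasp_force: 0.0
```

play_rows:
  motion:
    - [[0,0,0,0,0,0],[0,0,0,0,0,0],[0,0,0,0,0,0],[0,0,0,0,0,0],[0,0,0,0,0,0],[0,0,0,0,0,0]]
  fingers: 0.06

```text
time_s: 7.4
position: [0.455, -0.0923, 0.2015]
tcp_rot: [[-0.848, 0.53, 0.0], [0.53, 0.848, -0.0], [-0.0, -0.0, -1.0]]
force: [-0.5, -0.2, 0.3]
opening: 0.369
grasp_force: 0.0
```

```bash
python3 - <<'E'
from rig import bot, imaging, finder
import cv2,numpy as np
out=[]
s=bot.read_state();print(s['time_s'],s['position'],s['opening'],s['force'],s['joint_positions'])
for c in ['side','top']:
    f=imaging.capture(c)['frame']
    x,y=(210,210) if c=='side' else (290,180)
    out.append(cv2.resize(f[y:y+100,x:x+100],(400,400),interpolation=cv2.INTER_CUBIC))
cv2.imwrite('pics/crops3.png',np.hstack(out)[:,:,::-1])
E
```

```text
7.4 [ 0.45495428 -0.09231299  0.20146641] 0.3691716796001618 [-0.47496283 -0.15844882  0.25092435] [-2.53031792e+01  2.13117404e+01  1.06928224e+02 -1.33035097e-03
  5.17543584e+01 -8.32693266e+01]
```

View pics/crops3.png

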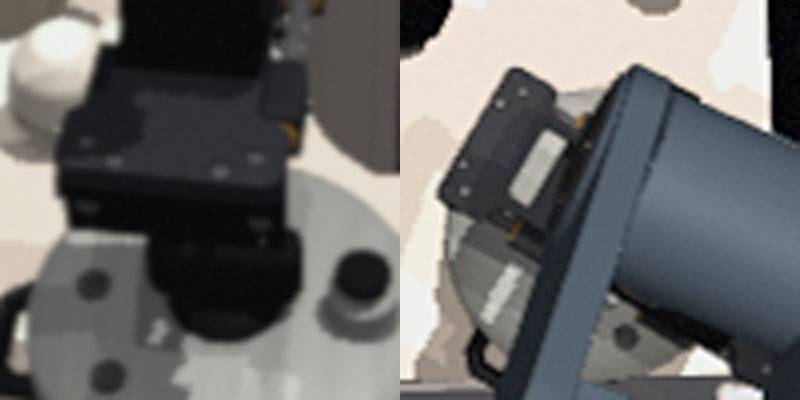

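The valve is back up and the gripper is over the bar. I'll finish opening and descend.

Converted, 0.045 m / 0.75 = 0.06, 0.04 m / 0.75 = 0.0533.

play_rows:
  motion:
    - [[0,0,0,0,0,0],[0,0,0,0,0,0],[0,0,0.0107,0,0,0],[0,0,0.024,0,0,0],[0,0,0.0347,0,0,0],[0,0,0.0453,0,0,0],[0,0,0.0533,0,0,0],[0,0,0.06,0,0,0]]

```text
time_s: 8.17
position: [0.4544, -0.092, 0.1556]
tcp_rot: [[-0.848, 0.53, -0.001], [0.53, 0.848, 0.0], [0.001, -0.0, -1.0]]
force: [1.2, -0.3, -0.2]
opening: 0.686
grasp_force: 0.0
```

Converted, 0.013 m / 0.75 = 0.0173, 0.012 m / 0.75 = 0.016.

play_rows:
  motion:
    - [[0,0,0.0067,0,0,0],[0,0,0.012,0,0,0],[0,0,0.016,0,0,0],[0,0,0.0173,0,0,0]]

```text
time_s: 8.5
position: [0.4545, -0.092, 0.1431]
tcp_rot: [[-0.848, 0.53, -0.0], [0.53, 0.848, 0.0], [0.001, -0.0, -1.0]]
force: [-0.6, -0.3, -0.4]
opening: 0.691
grasp_force: 0.0
```

play_rows:
  motion:
    - [[0,0,0,0,0,0],[0,0,0,0,0,0],[0,0,0,0,0,0],[0,0,0,0,0,0],[0,0,0,0,0,0],[0,0,0,0,0,0],[0,0,0,0,0,0],[0,0,0,0,0,0]]
  fingers: 0.01

```text
time_s: 9.17
position: [0.4546, -0.0922, 0.1437]
tcp_rot: [[-0.848, 0.53, 0.0], [0.53, 0.848, -0.0], [-0.0, -0.0, -1.0]]
force: [0.7, -0.7, 1.5]
opening: 0.25
grasp_force: 30.0
```

play_rows:
  motion:
    - [[0,0,0,0,0,0],[0,0,0,0,0,0],[0,0,0,0,0,0]]

```text
time_s: 9.42
position: [0.4547, -0.0922, 0.1437]
tcp_rot: [[-0.848, 0.53, 0.0], [0.53, 0.848, -0.0], [-0.0, -0.0, -1.0]]
force: [-0.3, -1.4, 2.0]
opening: 0.248
grasp_force: 30.0
```

```bash
python3 -c "
from rig import bot
s=bot.read_state();print(s['time_s'],s['position'],s['tcp_rot'],s['opening']*87,s['grasp_force'],s['force'],s['moment'])"
```

```text
9.4167 [ 0.45466829 -0.09219537  0.14365804] [[-8.47956534e-01  5.30065765e-01  4.56384945e-05]
 [ 5.30065738e-01  8.47956513e-01 -2.53920776e-04]
 [-1.73294169e-04 -1.91122378e-04 -9.99999967e-01]] 21.557099313992126 29.953301651403308 [-0.3056003  -1.39850322  1.99362083] [-0.07680093  0.11632286  0.09680558]
```

Converted, 4 degrees / 90 = 0.0444.

play_rows:
  motion:
    - [[0,0,0,0,0,0.0078],[0,0,0,0,0,0.0156],[0,0,0,0,0,0.0233],[0,0,0,0,0,0.0311],[0,0,0,0,0,0.0389],[0,0,0,0,0,0.0444]]

```text
time_s: 9.92
position: [0.4548, -0.0922, 0.1437]
tcp_rot: [[-0.808, 0.589, 0.0], [0.589, 0.808, -0.0], [-0.0, 0.0, -1.0]]
force: [0.5, -0.1, 3.4]
opening: 0.25
grasp_force: 30.0
```

```bash
cat >s.py <<'E'
from rig import bot
import numpy as np
s=bot.read_state();R=s['tcp_rot'];print(s['time_s'],s['position'],'yaw',np.degrees(np.arctan2(R[1][1],R[0][1])),s['opening']*87,s['grasp_force'],s['force'],s['moment'],s['joint_positions'][5])
E
python3 s.py
```

```text
9.9167 [ 0.45484604 -0.09217459  0.1436631 ] yaw 53.918117650202305 21.775960145510382 29.98557899147272 [ 0.53296264 -0.14387503  3.36942322] [-0.02838364  0.02743915  0.25212945] -79.2120793435377
```

Converted, 2 degrees / 90 = 0.0222.

play_rows:
  motion:
    - [[0,0,0,0,0,0.0067],[0,0,0,0,0,0.0133],[0,0,0,0,0,0.02],[0,0,0,0,0,0.0222]]

```text
time_s: 10.25
position: [0.4548, -0.0922, 0.1437]
tcp_rot: [[-0.787, 0.617, 0.0], [0.617, 0.787, -0.0], [-0.0, 0.0, -1.0]]
force: [0.3, -0.1, 3.5]
opening: 0.253
grasp_force: 30.0
```

```bash
python3 s.py
```

```text
10.25 [ 0.45480872 -0.09217466  0.14365823] yaw 51.93630580961902 22.00830481812034 29.995408463291824 [ 0.33726477 -0.11952197  3.4865869 ] [-0.05079748  0.05469359  0.26189319] -77.23091234194386
```

Converted, 2 degrees / 90 = 0.0222.

play_rows:
  motion:
    - [[0,0,0,0,0,0.0056],[0,0,0,0,0,0.0111],[0,0,0,0,0,0.0167],[0,0,0,0,0,0.0222]]

```text
time_s: 10.58
position: [0.4548, -0.0922, 0.1437]
tcp_rot: [[-0.765, 0.644, 0.0], [0.644, 0.765, -0.0], [-0.0, 0.0, -1.0]]
force: [0.0, 0.2, 5.4]
opening: 0.249
grasp_force: 30.0
```

```bash
python3 s.py
```

```text
10.5833 [ 0.45477372 -0.09216817  0.14367202] yaw 49.92939642097894 21.632258215554934 30.006783613935113 [3.56633685e-03 1.50287411e-01 5.35557381e+00] [-0.0442862   0.01143914  0.30840499] -75.22298059296767
```

Converted, -0.0005 m / 0.75 = -0.0007, 2 degrees / 90 = 0.0222.

play_rows:
  motion:
    - [[0,0,-0.0007,0,0,0.0056],[0,0,-0.0007,0,0,0.0111],[0,0,-0.0007,0,0,0.0167],[0,0,-0.0007,0,0,0.0222]]

```text
time_s: 10.92
position: [0.4542, -0.0919, 0.1437]
tcp_rot: [[-0.742, 0.67, -0.001], [0.67, 0.742, 0.001], [0.001, -0.0, -1.0]]
force: [0.3, 0.2, -1.2]
opening: 0.247
grasp_force: 30.0
```

```bash
python3 s.py; python3 - <<'E'
from rig import imaging,finder
import cv2,numpy as np
out=[]
for c in ['side','top']:
    f=imaging.capture(c)['frame']
    for r in finder.outline_of(c,'valve_top')[:2]:
        v,u=np.nonzero(r['pixels']);print(c,u.mean(),v.mean(),len(u),r['confidence'])
    x,y=(210,230) if c=='side' else (290,180)
    out.append(cv2.resize(f[y:y+120,x:x+120],(400,400),interpolation=cv2.INTER_CUBIC))
cv2.imwrite('pics/crops4.png',np.hstack(out)[:,:,::-1])
E
```

```text
10.9167 [ 0.45424011 -0.09191277  0.14367505] yaw 47.90054717084297 21.46210318566308 29.95206629857421 [ 0.28933237  0.2288971  -1.2180638 ] [-0.0696452  -0.01464661  0.08024434] -73.20806048596133
side 298.57272727272726 283.08181818181816 110 0.67
```

View pics/crops4.png

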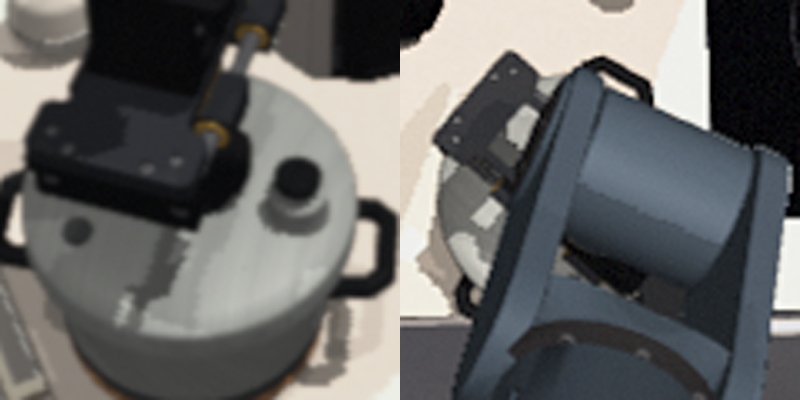

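The lid is following: the valve moved from (299.8,278.2) to (298.6,283.1). Drag is low and it's past 6°, so clockwise is right. I'll continue.

Converted, 15 degrees / 90 = 0.1667.

play_rows:
  motion:
    - [[0,0,0,0,0,0.0167],[0,0,0,0,0,0.0389],[0,0,0,0,0,0.0611],[0,0,0,0,0,0.0833],[0,0,0,0,0,0.1056],[0,0,0,0,0,0.1278],[0,0,0,0,0,0.15],[0,0,0,0,0,0.1667]]

```text
time_s: 11.78
position: [0.4543, -0.0918, 0.1437]
tcp_rot: [[-0.543, 0.84, -0.001], [0.84, 0.543, 0.001], [0.001, -0.0, -1.0]]
force: [0.7, -0.2, -4.4]
opening: 0.251
grasp_force: 29.9
```

```bash
python3 s.py
```

```text
11.7833 [ 0.4542556  -0.09181804  0.1436873 ] yaw 32.86300951283987 21.819911722823203 29.944966323673725 [ 0.71098593 -0.21644234 -4.39672358] [-0.02254818 -0.07532022  0.05282908] -58.170534726829615
```

Converted, 15 degrees / 90 = 0.1667.

play_rows:
  motion:
    - [[0,0,0,0,0,0.0167],[0,0,0,0,0,0.0389],[0,0,0,0,0,0.0611],[0,0,0,0,0,0.0833],[0,0,0,0,0,0.1056],[0,0,0,0,0,0.1278],[0,0,0,0,0,0.15],[0,0,0,0,0,0.1667]]

```text
time_s: 12.45
position: [0.4543, -0.0918, 0.1437]
tcp_rot: [[-0.307, 0.952, -0.001], [0.952, 0.307, 0.001], [0.001, -0.001, -1.0]]
force: [-0.0, 0.2, -3.0]
opening: 0.252
grasp_force: 29.9
```

```bash
python3 s.py
```

```text
12.45 [ 0.45428965 -0.09183411  0.14369467] yaw 17.858341199085807 21.953144078492347 29.945419267751276 [-0.04711221  0.17476406 -3.02486783] [-0.09110756 -0.13150626  0.0200387 ] -43.17008852990518
```

Converted, 19.5 degrees / 90 = 0.2167.

play_rows:
  motion:
    - [[0,0,0,0,0,0.0222],[0,0,0,0,0,0.0556],[0,0,0,0,0,0.0889],[0,0,0,0,0,0.1222],[0,0,0,0,0,0.1556],[0,0,0,0,0,0.1833],[0,0,0,0,0,0.2056],[0,0,0,0,0,0.2167]]

```text
time_s: 13.12
position: [0.4543, -0.0918, 0.1437]
tcp_rot: [[0.028, 1.0, -0.001], [1.0, -0.028, 0.001], [0.001, -0.001, -1.0]]
force: [-0.2, 0.2, -4.5]
opening: 0.251
grasp_force: 29.9
```

```bash
python3 s.py; python3 - <<'E'
from rig import imaging,finder
import cv2,numpy as np
f=imaging.capture('side')['frame']
for r in finder.outline_of('side','valve_top')[:2]:
    v,u=np.nonzero(r['pixels']);print(u.mean(),v.mean(),len(u),r['confidence'])
cv2.imwrite('pics/side5.png',cv2.resize(f[220:360,190:340],(600,560))[:,:,::-1])
# expected valve pixel vs turn
d=np.load('side.npz');P=d['camera_matrix']@np.c_[d['R'],d['t']]
for t in (0,10,40,50,55,60,65):
    a=np.radians(-32-t);x=P@[.4545+.056*np.cos(a),-.092+.056*np.sin(a),.139,1];print(t,x[:2]/x[2])
E
```

```text
13.1167 [ 0.45430428 -0.09182642  0.14369792] yaw -1.6223468736269038 21.798175642329852 29.945566174574196 [-0.16455584  0.15076211 -4.45552291] [-0.10028096 -0.0549165  -0.02165874] -23.68616982409741
278.98214285714283 301.14285714285717 168 0.5
0 [300.24334861 276.90862988]
10 [299.06271568 281.65331017]
40 [289.42803567 294.2051847 ]
50 [284.47028349 297.34210545]
55 [281.74044868 298.64186611]
60 [278.8728045  299.74537503]
65 [275.89153664 300.64196363]
```

View pics/side5.png

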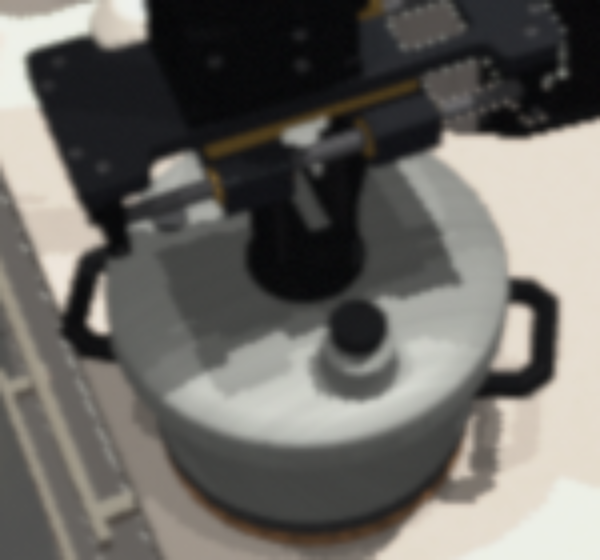

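The valve is now at about (279,301), which matches a 60° turn, so the lid is free. I'll lift gently.

Converted, -0.01 m / 0.75 = -0.0133, -0.009 m / 0.75 = -0.012.

play_rows:
  motion:
    - [[0,0,-0.0013,0,0,0],[0,0,-0.004,0,0,0],[0,0,-0.0067,0,0,0],[0,0,-0.0093,0,0,0],[0,0,-0.012,0,0,0],[0,0,-0.0133,0,0,0]]

```text
time_s: 13.72
position: [0.4547, -0.0922, 0.1544]
tcp_rot: [[0.027, 1.0, 0.0], [1.0, -0.027, -0.0], [-0.0, 0.0, -1.0]]
force: [-0.3, -0.9, -4.5]
opening: 0.256
grasp_force: 29.9
```

```bash
python3 s.py
```

```text
13.7167 [ 0.45474274 -0.09215062  0.15441406] yaw -1.5225028932828992 22.266722779944015 29.943776847794652 [-0.31051484 -0.91812025 -4.54006528] [-0.11344685 -0.0006479   0.07071945] -23.772802693930025
```

Converted, -0.078 m / 0.75 = -0.104, -0.069 m / 0.75 = -0.092.

play_rows:
  motion:
    - [[0,0,-0.0053,0,0,0],[0,0,-0.016,0,0,0],[0,0,-0.0293,0,0,0],[0,0,-0.0453,0,0,0],[0,0,-0.0613,0,0,0],[0,0,-0.0773,0,0,0],[0,0,-0.092,0,0,0],[0,0,-0.104,0,0,0]]

```text
time_s: 14.38
position: [0.4547, -0.0921, 0.2335]
tcp_rot: [[0.027, 1.0, 0.001], [1.0, -0.027, -0.0], [-0.0, 0.001, -1.0]]
force: [0.7, 0.4, -4.3]
opening: 0.246
grasp_force: 29.9
```

play_rows:
  motion:
    - [[0,0,-0.008,0,0,0],[0,0,-0.0133,0,0,0],[0,0,-0.016,0,0,0],[0,0,-0.016,0,0,0],[0,0,-0.016,0,0,0],[0,0,-0.016,0,0,0],[0,0,-0.016,0,0,0],[0,0,-0.016,0,0,0]]

```text
time_s: 15.05
position: [0.4544, -0.092, 0.2436]
tcp_rot: [[0.027, 1.0, -0.001], [1.0, -0.027, 0.0], [0.0, -0.001, -1.0]]
force: [-0.1, -0.1, -5.2]
opening: 0.245
grasp_force: 29.9
```

```bash
python3 s.py; python3 - <<'E'
from rig import imaging
import cv2
f=imaging.capture('side')['frame']
cv2.imwrite('pics/side6.png',cv2.resize(f[130:360,150:420],(675,575))[:,:,::-1])
E
```

```text
15.05 [ 0.45442142 -0.09200555  0.24361978] yaw -1.531034198294363 21.35732534537427 29.943629507906735 [-0.05481189 -0.06249018 -5.22896014] [-0.06070105  0.07015159 -0.02398324] -23.766756011212873
```

View pics/side6.png

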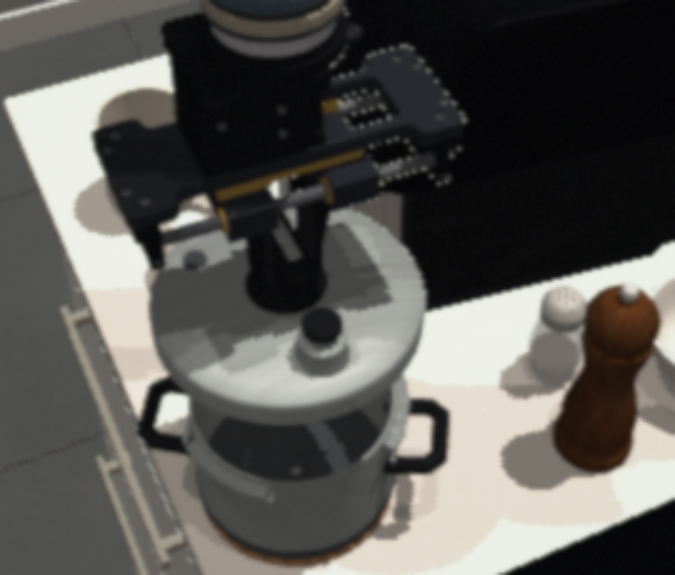

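The lid hangs level over the open pot and the other things are undisturbed, so I'm handing in.

```bash
python3 -c "
from rig import bot
print(bot.hand_in())"
```

```text
the job is handed in; nothing more can be done
None
```

Job handed in at about 15 s (limit 48 s): I held the steam plunger fully down for about 1.2 s, turned the lid 60° clockwise until it was free, and am holding it level about 10 cm above the pot, with the other things not touched; no verdict came back.

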